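# Measure a two-piece oak cover board in the bench caliper

### The arm

A 7-joint arm with a two-finger parallel gripper is mounted at the origin on the work surface. World frame = base frame: x ahead of the robot, y to its left, z up, the work surface at z = 0. Lengths are in mm, angles in rad, forces in N, time in s.
With the tool pointing down it reaches from about 400 to 875 mm from the base axis. Payload 6.5 kg.
Tool frame: the origin (TCP) lies midway between the tips of the shut fingers; the grasp point (between the pads) lies 19 mm behind it; z points along the fingers, y is the line along which they close (so a half turn about z gives the same grasp; the last joint's range is limited). The gripper opens to 85 mm and grips with 20 to 120 N. Pads are 22 mm wide; open, the fingers measure 114 mm over their backs; the gripper's body (76 mm by 85 mm) begins 54 mm behind the grasp point. The pads swing forward as they close: fully open they stand 13 mm farther back than shut.
Start: joints at [-1.295, 0.536, -0.004, 1.538, 0.003, 1.067, -0.071], TCP at [217.864, 612.393, 231.29] pointing down, gripper open.
Joint ranges: [-2.7, 2.7], [-0.37, 2.16], [-1.27, 1.26], [0.24, 2.4], [-1.31, 4.45], [0.19, 1.91], [-2.76, 2.76]. Speed limits (rad/s): [2.39, 2.39, 3.14, 3.14, 3.14, 3.14, 3.14].

### API

Orientations are given as [roll, pitch, yaw] about the fixed x, y, z axes, in that order (R = Rz(yaw) Ry(pitch) Rx(roll)).
In Python, from rig import env gives the robot as it stands. Calls block until the motion is done:
- env.goto(position, orientation): joint-space move of the TCP to a pose.
- env.movel(position, orientation=None, v=150, force_limit=None): straight line of the TCP; orientation=None keeps the orientation; v is the mean speed in mm/s. With force_limit (N) it stops when the force on the tool has changed by that much, and returns True; else False.
- env.goto_joints(angles): joint-space move.
- env.command_gripper(opening, newtons=None): opening from 0.0 (shut) to 1.0 (fully open); newtons is the grip in N (None keeps the last); returns when the fingers have stopped.
- env.sleep(seconds).
- env.inverse_kinematics(position, orientation): joint angles nearest the present ones, or None.
- env.read_camera(name): name is "scene" or "side" or "wrist"; returns a dict with "image" (420x560x3 uint8, blue, green, red), "fx", "fy", "cx", "cy" (pixels), "k1" (the pictures are not rectified: a ray, as slopes to the right and down, at radius r is drawn at 1 + k1 r^2 times it, then the intrinsics apply), "cam_to_world" (4x4, takes a point from camera to world coordinates). Camera axes: x right, y up, looking along -z (the intrinsics and any distortion apply to the point x, -y, -z); pixel columns grow to the right and rows downward; lengths in mm; the calibration is good to about 2 mm. A picture is of the moment at which its call begins. There is no depth.
A pose or a line that the arm cannot do raises env.PlanningError and nothing moves.
- env.sign_off(): hands the job in; it is judged then, once.
Readings, each from a call of its own:
- env.current_t(): time.
- env.current_joint_pos(): joint angles.
- env.current_qd(): joint speeds.
- env.current_tau(): joint torques, N m.
- env.current_tool_pos(): TCP position.
- env.current_tool_rot(): TCP orientation.
- env.current_force(): force on the tool from outside, world axes, zero at the start.
- env.current_moment(): the same for the moment, N m.
- env.current_finger_gap(): opening from 0.0 (shut) to 1.0 (fully open).
- env.current_finger_force(): force on a finger pad.
Only numpy, scipy, OpenCV 4.12 (cv2) and the standard library are available. Lean on these libraries where they do the work, as an engineer would, in place of code of your own. Each camera call takes 0.05 s, during which the arm holds its last target. There are 200 camera calls.

### The job

Lay the loose oak piece (140 x 60 mm) flat in the bench caliper beside the oak piece already there, ends level. With the sliding jaw still standing clear, push it over until the two butt without a gap and the pair is hard up against the fixed jaw. Then slide the jaw shut on the pair until its brass spring shoe is pressed in about halfway (4 to 5 mm), never all the way, and leave it so; disturb nothing else on the table.

Things in the scene. Friction and masses are not known exactly. Their poses are not given: they have to be found in the camera images.
- gauge: Bench caliper fixed to the table. Origin: centre of the underside of its grey bed, 200 (x) x 340 (y) x 12 mm. A graduated steel beam, 24 mm high above the bed, runs along y at x = 76 to 94 mm. The fixed jaw at the -y end spans x = -75 to 76 mm and stands 36 mm above the bed; its measuring face is the plane y = -140 mm, looking to +y. The sliding jaw moves along y.
- fixed_face (a point): Point on the measuring face of the fixed jaw, at bed level, facing the middle of the boards (gauge x = -10 mm, y = -140 mm, z = 12 mm). Axes as the gauge.
- jaw (a joint): Opening of the sliding jaw, m, 0 to 0.125, growing to +y of the gauge. From fixed face to the free shoe's face is 110 mm + this value. Stiff (about 8 N to move), stays where left. The jaw spans x = -70 to 76 mm, is 16 mm thick (y) and stands 36 mm above the bed; its back face lies 34 mm behind (+y of) the free shoe's face.
- jaw_lug (a point): Centre of the top of the dark thumb lug on the sliding jaw: 30 mm (x) by 16 mm (y, same thickness as the jaw), rising 31 mm above the jaw's top to 79 mm above the table. The jaw can be pinched here from above or pushed from behind.
- jaw_back (a point): Point on the back (+y) face of the sliding jaw, below the lug, 25 mm above the bed, a good place to push. Two brass pins, 8 mm thick, stick 16 mm out of the back 40 mm to either side in x, further as the shoe is pressed.
- shoe (a joint): How far the brass spring shoe (plate 90 x 8 x 22 mm on the inner face of the sliding jaw) is pressed back into the jaw, m: 0 free, 0.009 fully in. Its spring gives 1 N per mm.
- oak_fixed: Oak piece already in the caliper, a few mm off the fixed jaw, 140 mm (x) long, roughly 65 mm (y) wide (its exact width is part of what is measured), 16 mm thick. Lies flat; origin at the centre of its underside.
- oak_loose: Loose oak piece lying flat on the table, 140 mm (x) long, roughly 60 mm (y) wide (its exact width is part of what is measured), 16 mm thick; origin at the centre of its underside. Either way round will do. In the caliper its length goes along the gauge's x, on the +y side of the other piece.
- offcut: Short offcut of the same oak, 95 x 45 x 16 mm. Not part of the job; leave it alone. Origin: centre of its underside.
- weight: Dark steel block weight, 58 x 58 x 40 mm with a small knob on top, 52 mm high in all, 0.9 kg. Leave it alone. Origin: centre of its underside.
- bone_folder: Flat white bone folder, about 145 x 22 x 6 mm. Leave it alone. Origin: centre of its underside.
- thread_reel: Upright wooden thread reel, 52 mm across, 60 mm high. Leave it alone. Origin: centre of its underside.
- paste_pot: White pot, 68 mm across and 55 mm high, a brush sticking out to 125 mm. Leave it alone. Origin: centre of its underside.
- book: Closed dark book lying flat, 150 x 105 x 34 mm. Leave it alone. Origin: centre of its underside.
- steel_rule: Steel rule lying flat, 300 x 30 x 4 mm. Leave it alone. Origin: centre of its underside.
- awl: Awl with a wooden handle lying flat, 150 mm long. Leave it alone. Origin: on the underside, about mid-length.
There are look-alikes about, which are no part of the job. What is shaped like the oak_fixed but turquoise is not meant. What is shaped like the oak_loose but blue is not meant.

How it is judged:
By the outcome, as a careful person would: the job done as asked, in the order asked, and still so for the second after the job is handed in, with the robot touching nothing.
It also fails if it takes over 72 s, if anything falls off the work surface, if the arm or the gripper's body presses on something with over 40 N, if the wrist force passes 120 N, or if a joint passes its speed limit or range.

## Working session

There is one attempt and no reset: what is moved stays moved. The work goes in short steps, each a Python script; the robot and the scene stay as the last script left them, time stands still between calls to the robot, and variables do not carry over. Pictures are saved under pics/ and viewed, at most 10 in all, crops included, and the job is handed in when it is done.

```bash
ls; mkdir -p pics; cat > h.py <<'E'
import numpy as np, cv2, pickle
from rig import env
def snap(n,f):
    d=env.read_camera(n); cv2.imwrite(f'pics/{f}.png',d['image']); pickle.dump(d,open(f'pics/{f}.pkl','wb')); return d
def load(f): return pickle.load(open(f'pics/{f}.pkl','rb'))
def ray(d,u,v):
    K=np.array([[d['fx'],0,d['cx']],[0,d['fy'],d['cy']],[0,0,1.]])
    p=cv2.undistortPoints(np.array([[[u,v]]],float),K,np.array([d['k1'],0,0,0.]))[0,0]
    T=np.array(d['cam_to_world']); r=T[:3,:3]@np.array([p[0],-p[1],-1]); return T[:3,3],r/np.linalg.norm(r)
def atz(d,u,v,z):
    o,r=ray(d,u,v); return o+r*(z-o[2])/r[2]
def tri(*obs):
    A=np.zeros((3,3));b=np.zeros(3)
    for d,u,v in obs:
        o,r=ray(d,u,v);P=np.eye(3)-np.outer(r,r);A+=P;b+=P@o
    x=np.linalg.solve(A,b); return x,[np.linalg.norm(np.cross(x-ray(d,u,v)[0],ray(d,u,v)[1])) for d,u,v in obs]
def proj(d,p):
    T=np.array(d['cam_to_world']);c=T[:3,:3].T@(np.array(p,float)-T[:3,3]);x,y=c[0]/-c[2],-c[1]/-c[2]
    s=1+d['k1']*(x*x+y*y); return d['fx']*x*s+d['cx'],d['fy']*y*s+d['cy']
E
python3 - <<'E'
from h import *
a=snap('scene','s0');b=snap('side','d0');w=snap('wrist','w0')
for d in(a,b,w): print(np.round(d['cam_to_world'],2).tolist(),d['fx'],d['k1'])
print(env.current_tool_rot(),env.current_t())
E
```

```text
pics
[[-0.64, -0.59, 0.5, 1141.61], [0.77, -0.48, 0.42, 433.35], [-0.01, 0.65, 0.76, 1020.03], [0.0, 0.0, 0.0, 1.0]] 393.0266430643367 0.014023436266448058
[[0.93, 0.28, -0.22, 207.22], [-0.36, 0.72, -0.6, -978.11], [-0.01, 0.63, 0.77, 1235.72], [0.0, 0.0, 0.0, 1.0]] 494.59441173053756 0.009546556715338729
[[0.34, -0.89, -0.31, 138.95], [0.94, 0.32, 0.11, 641.01], [-0.0, -0.33, 0.95, 373.7], [0.0, 0.0, 0.0, 1.0]] 355.9682409856591 0.0075606041841287525
[-3.14029535e+00  7.08961690e-05  2.79981339e+00] 0.15
```

View pics/s0.png

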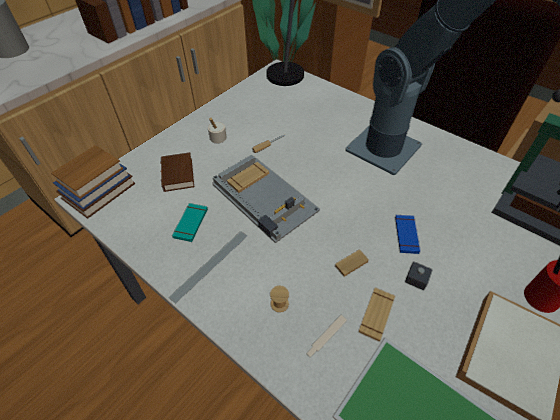

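View pics/d0.png

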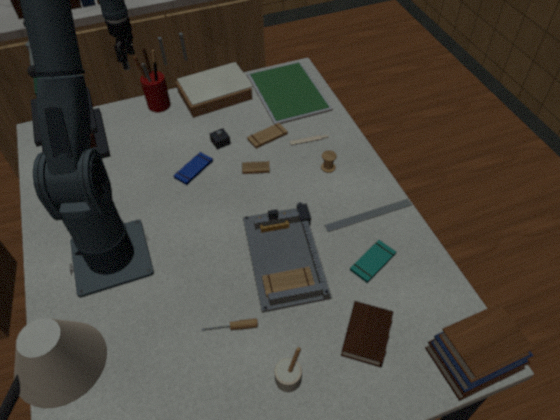

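Scene view: gauge around (265,198), with the oak piece in it at (248,176) and the lug at (290,203). In the side view the gauge is around (285,258).
Candidates for the loose piece:
- Scene (377,313) / side (268,135): oak, and the long one. It fits.
- (352,262): the short offcut.
- (407,233): the blue look-alike.
- (190,222): the turquoise look-alike.

I'll get a coarse location, then look with the wrist camera.

```bash
python3 - <<'E'
from h import *
a=load('s0');b=load('d0')
print('loose',tri((a,377,313),(b,268,135)))
print('offcut',tri((a,352,262),(b,256,168)))
print('lug',tri((a,290,201),(b,273,213)))
print('oakf',tri((a,248,176),(b,288,280)))
for n,u,v in[('g1',213,182),('g2',257,155),('g3',319,208),('g4',279,240)]: print(n,atz(a,u,v,12))
for n,u,v in[('loose1',367,290),('l2',395,292),('l3',388,339),('l4',360,331)]: print(n,atz(a,u,v,16))
A=cv2.resize(a['image'][150:245,205:325],None,fx=4.5,fy=4.5,interpolation=3)[:430]
B=cv2.resize(b['image'][200:312,236:332],None,fx=4,fy=4,interpolation=3)
im=np.zeros((600,800,3),np.uint8); im[:A.shape[0],:400]=A[:,70:470]; im[:B.shape[0],400:784]=B
C=cv2.resize(a['image'][285:345,350:410],None,fx=2.5,fy=2.5);im[440:590,:150]=C
cv2.imwrite('pics/c1.png',im)
E
```

```text
loose (array([616.47004642, 330.35117999,   8.50252448]), [np.float64(1.9841095651543428), np.float64(1.9841095651544922)])
offcut (array([521.65790364, 189.01258125,   6.26082028]), [np.float64(2.625014215810144), np.float64(2.6250142158101366)])
lug (array([492.98526587, -72.02748055,  70.33275039]), [np.float64(1.8446707084282175), np.float64(1.8446707084284748)])
oakf (array([ 462.18260834, -284.2285985 ,   24.51689223]), [np.float64(0.13301341536573522), np.float64(0.13301341536590713)])
g1 [ 554.14447645 -369.3237688    12.        ]
g2 [ 350.39412474 -342.23611108   12.        ]
g3 [414.24297029  -7.88717065  12.        ]
g4 [599.04002563 -28.22155632  12.        ]
loose1 [576.32012656 275.28878284  16.        ]
l2 [531.910337  339.0999314  16.       ]
l3 [662.71431754 390.37935023  16.        ]
l4 [690.44423882 323.36352612  16.        ]
```

View pics/c1.png

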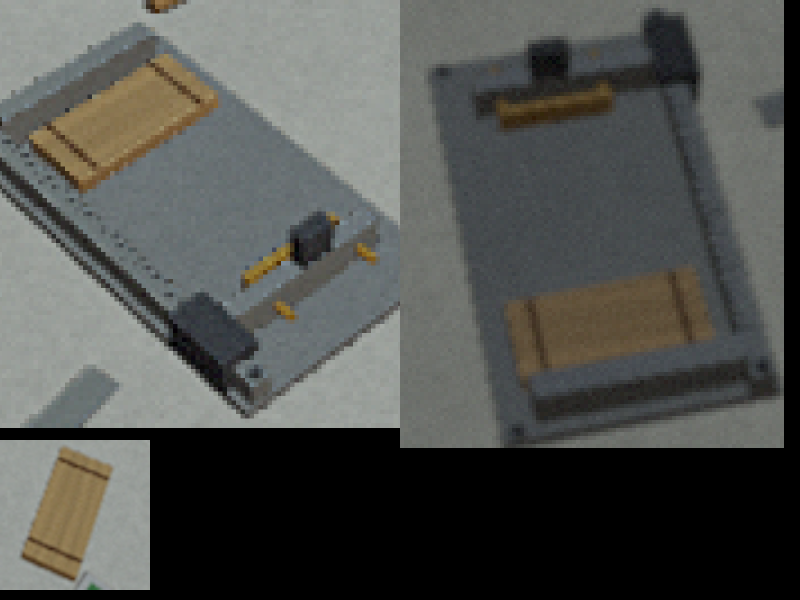

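Crop: the loose piece is the long oak with two dark bands, at scene (377,313), and it triangulates to about 8 mm high. The gauge beam is on world +x, the fixed jaw is at -y, and the jaw stands nearly fully open. Next, wrist views of both.

```bash
python3 - <<'E'
from h import *
R=cv2.Rodrigues(np.array([0,0,1.])*env.current_tool_rot()[2])[0]@np.diag([1,-1,-1])
w=load('w0'); print('cam in tool',R.T@(np.array(w['cam_to_world'])[:3,3]-[217.864,612.393,231.29]))
for p,y in[([616,330,200],-2.75),([616,330,35],-2.75),([470,-180,250],3.01),([470,-180,30],3.01),([470,-180,30],3.01-np.pi/2),([470,-30,30],3.01-np.pi/2)]:
    for yy in (y,y+np.pi): print(p,round(yy,2),env.inverse_kinematics(p,[np.pi,0,yy]))
y=-2.75
env.goto([616,300,230],[np.pi,0,y]); snap('wrist','L1')
env.movel([616,380,230]); snap('wrist','L2')
env.goto([480,-150,270],[np.pi,0,3.01]); snap('wrist','G1')
env.movel([480,-250,270]); snap('wrist','G2')
print(env.current_t(),env.current_joint_pos())
im=np.vstack([np.hstack([cv2.resize(load(k)['image'],(400,300),interpolation=cv2.INTER_AREA) for k in r]) for r in (('L1','L2'),('G1','G2'))])
cv2.imwrite('pics/m1.png',im)
E
```

```text
cam in tool [  83.93998391    0.51363911 -142.40728941]
[616, 330, 200] -2.75 [-0.52358039  0.65278875 -0.05157299  1.41688331  0.0356476   1.07282919
  1.38079366]
[616, 330, 200] 0.39 [-0.91570226  0.71825111  0.58925332  1.44557707 -0.42161933  1.10541093
 -1.42996983]
[616, 330, 35] -2.75 [-0.50266307  0.8496152  -0.08395352  1.49249098  0.08763494  0.8031578
  1.34328244]
[616, 330, 35] 0.39 [-0.87360331  0.91422154  0.51157099  1.51948463 -0.54127129  0.85201831
 -1.34573597]
[470, -180, 250] 3.01 [-0.34770658  0.3244871   0.76981887  1.93372048 -0.26903701  0.98783592
  1.98520019]
[470, -180, 250] 6.15 [-0.48863761  0.38387495  0.97163019  1.93947002 -0.37366523  1.01081749
 -1.04971762]
[470, -180, 30] 3.01 [ 0.13625472  0.62609176  0.17691814  2.04419573 -0.22137987  0.48893063
  1.91547706]
[470, -180, 30] 6.15 [-0.05436384  0.66397512  0.4234246   2.05506341 -0.52671786  0.52787524
 -0.95015219]
[470, -180, 30] 1.44 [-0.1483668   0.69757585  0.54969471  2.06014658 -0.67531217  0.56666129
  0.75330753]
[470, -180, 30] 4.58 [-0.48432661  0.99726734  1.08011501  2.07601323 -1.20564795  0.91600651
 -1.95414739]
[470, -30, 30] 1.44 [-0.2543884   0.60429051  0.27613465  2.12867589 -0.36225901  0.45238646
  0.17162482]
[470, -30, 30] 4.58 [ 0.78743706  0.91643662 -1.08327627  2.07194239  1.10175085  0.90410892
  2.05898818]
5.6583 [ 0.16794534  0.31214486  0.2821479   1.8008037  -0.09998429  1.04293751
  1.9287131 ]
```

View pics/m1.png

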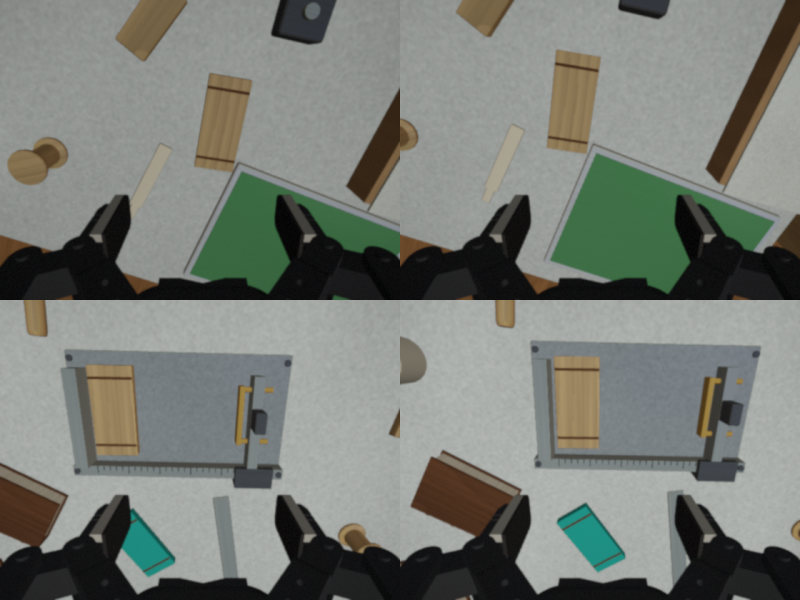

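Montage (half scale, full pixels = ×1.4): the loose board is at L1 (223,122) and L2 (573,102). The gauge, with its board, jaw and lug, is in G1 and G2. Enlarged crops next, for corners.

```bash
python3 - <<'E'
from h import *
def crop(f,x,y,w,h,s): 
    c=cv2.resize(load(f)['image'][y:y+h,x:x+w],None,fx=s,fy=s,interpolation=3)
    for i in range(0,w,20): cv2.line(c,(i*s,0),(i*s,6 if i%100 else 12),(0,0,255),1);
    for j in range(0,h,20): cv2.line(c,(0,j*s),(6,j*s),(0,0,255),1)
    return c
print(load('L1')['image'].shape)
L=np.hstack([crop('L1',260,90,100,160,3),crop('L2',195,60,100,160,3)]) 
cv2.imwrite('pics/cL.png',L)
g1=crop('G1',80,60,390-60,200,2);g2=crop('G2',175,50,330,200,2)
cv2.imwrite('pics/cG1.png',crop('G1',85,65,335,210,2)); 
cv2.imwrite('pics/cG.png',np.vstack([crop('G1',85,65,335,140,2)[:, :],crop('G2',175,50,335,140,2)]))
E
python3 - <<'E'
import sys; sys.path.insert(0,'.')
E
```

```text
(420, 560, 3)
```

View pics/cL.png

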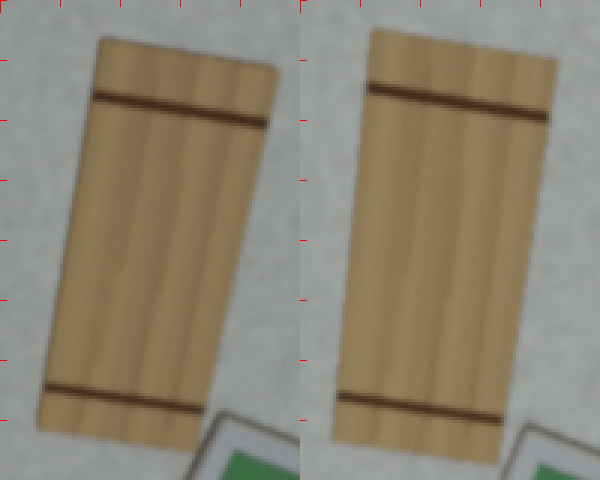

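View pics/cG.png

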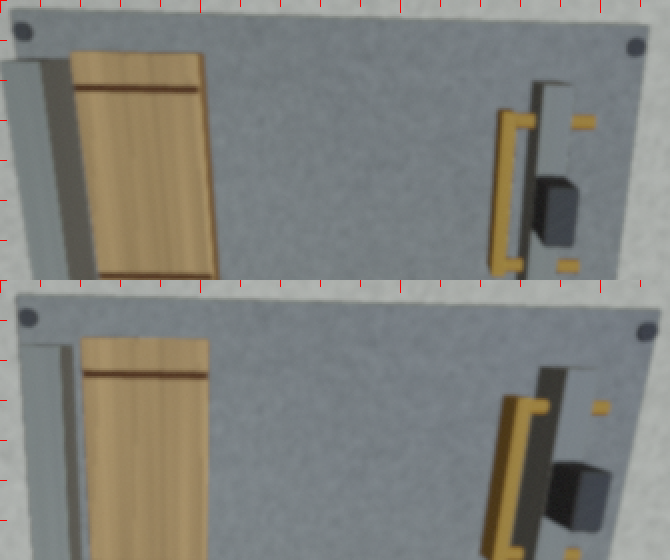

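cL: loose corners, crop px /3 plus offset, at L1 (100,37), (278,67), (197,451), (38,430), and likewise in L2. cG: bed corners at G1 (91,70) and (409.5,78), and at G2 (182.5,58) and (505,65). The oak piece's top edge and the lug are also visible. I'll triangulate and segment the oak for its lower corners.

```bash
python3 - <<'E'
from h import *
L1,L2,G1,G2=map(load,('L1','L2','G1','G2'))
l1=np.array([(100,37),(278,67),(197,451),(38,430)])/3+[260,90]
l2=np.array([(71,29),(257,58),(198,464),(33,440)])/3+[195,60]
P=[]
for p,q in zip(l1,l2):
    x,e=tri((L1,*p),(L2,*q));P.append(x);print('loose',x.round(1),np.round(e,1))
P=np.array(P); print('c',P.mean(0),'sides',[np.linalg.norm(P[i]-P[i-1]).round(1) for i in range(4)],'ang',np.degrees(np.arctan2(*(P[2]+P[3]-P[0]-P[1])[[1,0]])))
g=[((91,70),(182.5,58)),((409.5,78),(505,65))]
B=[]
for p,q in g: x,e=tri((G1,*p),(G2,*q));B.append(x);print('bed',x.round(1),np.round(e,1))
d=B[1]-B[0]; print('len',np.linalg.norm(d),'yaw',np.degrees(np.arctan2(-d[0],d[1])))
print('lug',tri((G1,561/2+85,217/2+65),(G2,592/2+175,218/2+50)))
for f,d,ox,oy in(('G1',G1,100,85),('G2',G2,200,75)):
    hsv=cv2.cvtColor(d['image'],cv2.COLOR_BGR2HSV)
    m=cv2.inRange(hsv,(8,50,90),(28,255,255)); m[:oy]=0;m[235:]=0;m[:,:ox]=0;m[:,ox+110:]=0
    m=cv2.morphologyEx(m,cv2.MORPH_CLOSE,np.ones((9,9)))
    c=max(cv2.findContours(m,0,2)[0],key=cv2.contourArea)
    print(f,cv2.approxPolyDP(c,5,True)[:,0].tolist(),cv2.minAreaRect(c))
c=np.vstack([np.hstack([cv2.resize(G1['image'][180:260,105:240],None,fx=2.9,fy=2.9,interpolation=3),cv2.resize(G2['image'][170:250,195:330],None,fx=2.9,fy=2.9,interpolation=3)])])
r=np.hstack([cv2.resize(G1['image'][85:250,320:430],None,fx=2,fy=2,interpolation=3),cv2.resize(G2['image'][75:240,415:525],None,fx=2,fy=2,interpolation=3)])
im=np.zeros((c.shape[0]+r.shape[0],c.shape[1],3),np.uint8);im[:c.shape[0]]=c;im[c.shape[0]:,:r.shape[1]]=r
print(im.shape,c.shape);cv2.imwrite('pics/c3.png',im)
E
```

```text
loose [554.6 287.4  12.4] [0.3 0.3]
loose [540.6 345.1  12.9] [0. 0.]
loose [675.6 377.6  16.2] [0.1 0.1]
loose [689.2 320.2  17.7] [0.2 0.2]
c [615.01020645 332.56571627  14.78772965] sides [np.float64(138.6), np.float64(59.4), np.float64(138.9), np.float64(59.0)] ang 13.617929044451396
bed [ 362.8 -340.6    5.4] [0. 0.]
bed [414.6  -3.6   9.9] [0.1 0.1]
len 340.915943024265 yaw -8.738082346113657
lug (array([492.67401837, -70.15354933,  80.46377289]), [np.float64(0.8027261615389322), np.float64(0.8027261615388678)])
G1 [[121, 91], [136, 215], [192, 217], [186, 92]] ((157.00762939453125, 153.60659790039062), (131.4508056640625, 67.61344909667969), 85.91438293457031)
G2 [[216, 79], [221, 206], [277, 207], [279, 81]] ((247.0, 143.0), (128.0, 64.0), 90.0)
(562, 784, 3) (232, 784, 3)
```

View pics/c3.png

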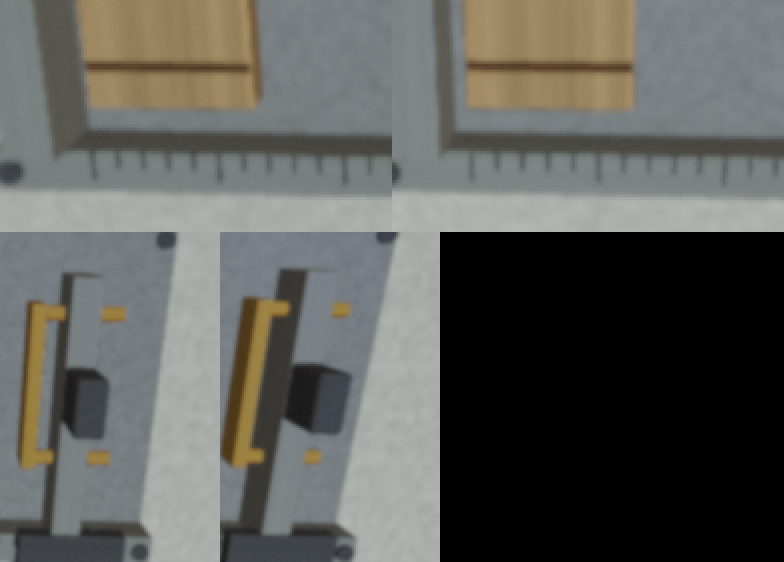

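Crop: fixed oak lower corners are at G1 (136,217) and (191,217), and at G2 (221,207) and (278,207). The lug is on the jaw, midway between the pins. Now I'll fit the poses.

```bash
python3 - <<'E'
from h import *
L1,L2,G1,G2=map(load,('L1','L2','G1','G2'))
def show(n,d,pts,z):
    P=np.array([atz(d,u,v,z) for u,v in pts]); c=P.mean(0)
    lv=(P[2]+P[3]-P[0]-P[1]); print(n,c.round(1),'ang',np.degrees(np.arctan2(lv[1],lv[0])).round(2),'len',np.linalg.norm(lv)/2,'wid',np.linalg.norm(P[1]+P[2]-P[0]-P[3])/2); return P
l1=np.array([(100,37),(278,67),(197,451),(38,430)])/3+[260,90]
l2=np.array([(71,29),(257,58),(198,464),(33,440)])/3+[195,60]
show('l1',L1,l1,16);show('l2',L2,l2,16)
f1=[(120.5,91.5),(185,92),(191.2,216.9),(136,216.9)];f2=[(216,79.5),(279,79.5),(278.1,207.2),(220.9,207.2)]
F1=show('f1',G1,f1,28);F2=show('f2',G2,f2,28)
for p,q in zip(f1,f2): print(tri((G1,*p),(G2,*q)))
for d,b in((G1,[(91,70),(409.5,78)]),(G2,[(182.5,58),(505,65)])):
    A,B=[atz(d,u,v,12) for u,v in b]; v=B-A; yw=np.arctan2(-v[0],v[1]);R=np.array([[np.cos(yw),-np.sin(yw)],[np.sin(yw),np.cos(yw)]])
    o=((A+B)/2)[:2]+R@[100,0]; print('bed',A.round(1),B.round(1),np.linalg.norm(v),'yaw',np.degrees(yw),'origin',o)
    F=F1 if d is G1 else F2
    print('oakf in gauge',((F[:,:2]-o)@R).round(1).tolist())
    lug=(561/2+85,217/2+65) if d is G1 else (592/2+175,218/2+50)
    print('lug in gauge',(atz(d,*lug,79)[:2]-o)@R)
# end face of fixed jaw lower inner corner etc.
E
```

```text
l1 [615.1 332.4  16. ] ang 13.77 len 139.4943755898231 wid 58.87562424453148
l2 [615.2 332.7  16. ] ang 13.44 len 138.8401897749303 wid 59.00802563687909
f1 [ 461.7 -283.7   28. ] ang -9.14 len 138.82083129867814 wid 65.17146345026424
f2 [ 461.9 -283.7   28. ] ang -8.44 len 138.82644524753547 wid 65.07439771168544
(array([ 388.90701714, -305.41002604,   28.37725481]), [np.float64(0.15581545584811227), np.float64(0.1558154558480941)])
(array([ 397.5528139 , -241.72860274,   20.67375629]), [np.float64(0.14211403463247343), np.float64(0.14211403463244693)])
(array([ 532.31393148, -260.91799211,   34.5166093 ]), [np.float64(0.19585786382227038), np.float64(0.19585786382226128)])
(array([ 526.32988071, -326.62518828,   27.61191505]), [np.float64(0.05775759915528255), np.float64(0.05775759915526543)])
bed [ 363.4 -337.3   12. ] [414.6  -4.3  12. ] 336.85243424667215 yaw -8.744108829780545 origin [ 487.85283666 -185.99481241]
oakf in gauge [[-79.8, -133.3], [-80.9, -66.9], [57.7, -69.1], [59.2, -133.0]]
lug in gauge [-11.65668006 115.76438576]
bed [ 363.4 -338.9   12. ] [414.4  -4.8  12. ] 337.93105275812485 yaw -8.69025136792973 origin [ 487.73833723 -186.97356372]
oakf in gauge [[-79.6, -132.1], [-81.0, -67.7], [57.8, -66.4], [59.2, -132.1]]
lug in gauge [-13.27801458 116.7682312 ]
```

Measurements agree:
- **Loose piece:** centre (615,332.5), angle 13.6°, 139x59, top about 15 mm.
- **Gauge:** origin (487.8,-186.5), yaw -8.7°.
- **Lug:** height 80 mm, opening about 120 mm.

Next, grasp and place.

```bash
cat >> h.py <<'E'
GY=np.radians(-8.72); GO=np.array([487.8,-186.5])
GR=np.array([[np.cos(GY),-np.sin(GY)],[np.sin(GY),np.cos(GY)]])
def gw(x,y,z): return [*(GO+GR@[x,y]),z]
def wg(p): return (np.array(p)[:2]-GO)@GR
E
python3 - <<'E'
from h import *
o=[np.pi,0,np.radians(-166.4)]
env.goto([615.1,332.5,120],o); env.command_gripper(0.88,40)
print(env.current_finger_gap(), env.movel([615.1,332.5,1],v=80,force_limit=12),env.current_tool_pos(),env.current_force())
env.command_gripper(0.0,40)
print('gap',env.current_finger_gap(),env.current_finger_force(),env.current_force())
env.movel([615.1,332.5,60],v=100); env.sleep(.2)
print('gap',env.current_finger_gap(),env.current_finger_force(),env.current_force(),env.current_t())
snap('scene','s1')
E
```

```text
0.8782660739288783 False [615.52249179 332.70495152   1.60473842] [-1.18688499  0.24608325 -0.70288567]
gap 0.6893423653738876 44.02271926403046 [-0.25014166 -1.13689888  4.26609444]
gap 0.6896302905005677 43.46775949001312 [ 0.32175049  0.60946101 -0.65010073] 10.9917
```

```bash
python3 - <<'E'
from h import *
o=[np.pi,0,np.pi+GY]
env.movel([615.1,332.5,170],v=250)
env.goto(gw(-11,-8,150),o)
print(env.current_finger_gap(),env.current_finger_force())
env.movel(gw(-11,-8,30),v=120)
print(env.movel(gw(-11,-8,10),v=25,force_limit=5),env.current_tool_pos(),env.current_force())
env.command_gripper(0.85); 
env.movel(gw(-11,-8,80),v=120)
env.goto(gw(-11,-70,230),o); snap('wrist','G3'); d=snap('wrist','G3b')
print(env.current_t())
cv2.imwrite('pics/v3.png',cv2.resize(d['image'][30:330,30:430],(800,600),interpolation=3))
E
```

```text
0.6892797219403812 43.45695734024048
True [ 475.57335356 -192.67918967   13.65458774] [-1.42076823  0.41670249  7.53536294]
17.1833
```

View pics/v3.png

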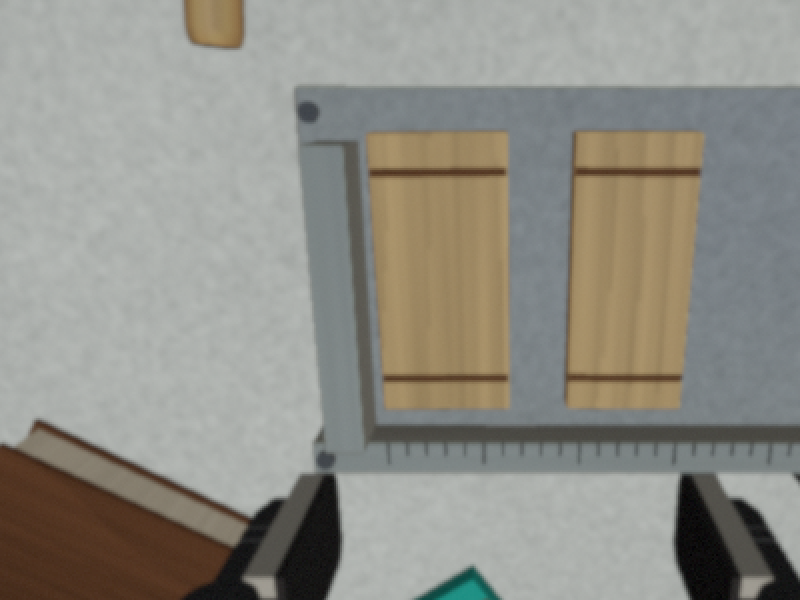

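Ends are level, with both tops at row 131 and both bottoms at row 407. Now push with the spread fingers, then take a reference touch with the fingers shut.

```bash
python3 - <<'E'
from h import *
o=[np.pi,0,np.pi/2+GY]
env.goto(gw(-11,44,120),o)
print(env.movel(gw(-11,44,9),v=150,force_limit=10),env.current_tool_pos())
env.sleep(.2)
h=env.movel(gw(-11,4,9),v=60,force_limit=15); print(h,wg(env.current_tool_pos()),env.current_force())
h=env.movel(gw(-11,-14,9),v=25,force_limit=15); print(h,wg(env.current_tool_pos()),env.current_force())
env.sleep(.2); print(wg(env.current_tool_pos()),env.current_tool_pos()[2],GR.T@env.current_force()[:2])
print(env.current_t())
E
```

```text
False [ 484.16759833 -141.67122837    9.64529999]
False [-11.02488952   4.15335236] [-0.41473308 -0.02544129 -0.41587668]
True [-11.06291975  -4.12648553] [-0.14911934  0.3961219  -0.12925718]
[-11.47353173  -4.04958065] 8.396209801667855 [-0.0641517  -1.16694721]
21.2
```

```bash
python3 - <<'E'
from h import *
o=[np.pi,0,np.pi/2+GY]
env.movel(gw(-11,8,9),v=60); env.movel(gw(-11,8,18),v=60); env.command_gripper(0.0,20)
for k in range(2):
    h=env.movel(gw(-11,-12,18),v=15,force_limit=12); a=wg(env.current_tool_pos()); env.sleep(.15)
    print(h,a,wg(env.current_tool_pos()),GR.T@env.current_force()[:2],env.current_tool_rot())
    env.movel(gw(-11,6,18),v=60)
env.movel(gw(-11,6,110),v=200)
o2=[np.pi,0,np.pi+GY]
env.goto(gw(-11,-40,240),o2); d=snap('wrist','G4'); print(env.current_t())
cv2.imwrite('pics/v4.png',cv2.resize(d['image'][40:340,60:460],(800,600),interpolation=3))
E
```

```text
True [-11.28403505  -4.13497321] [-11.60922656  -4.15451918] [0.35008057 0.03403588] [-3.13666683 -0.00977956  1.42231728]
True [-11.32396016  -4.10134997] [-11.62619538  -4.09101413] [-0.64295054  0.22103757] [-3.13414845 -0.01446185  1.42407939]
27.175
```

View pics/v4.png

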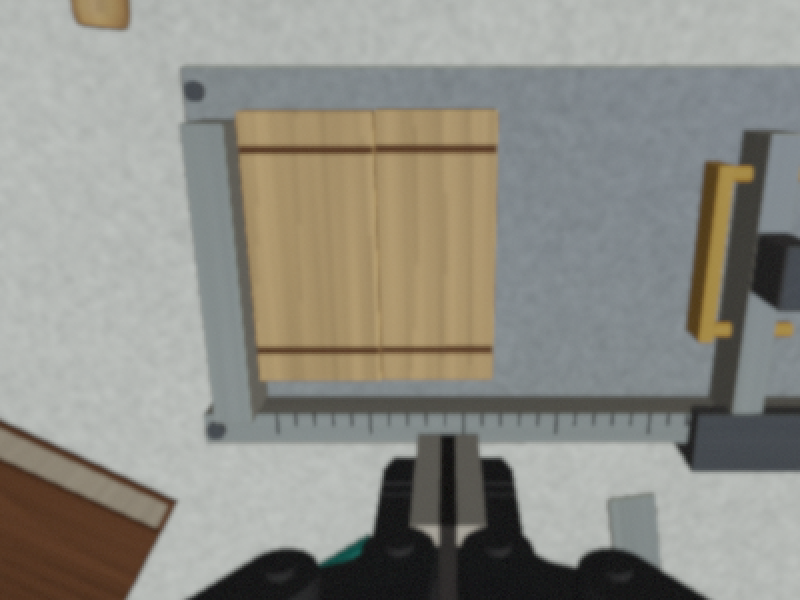

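The pair is butted, level (row 110 for both) and against the jaw. Reference touch is at y = -4.1. That puts shoe contact at tool y ≈ 29.9 and the target at ≈ 25.4.

```bash
python3 - <<'E'
from h import *
o=[np.pi,0,np.pi/2+GY]
env.goto(gw(-11,146,140),o); env.movel(gw(-11,146,40),v=150); env.sleep(.1)
def st(): print(wg(env.current_tool_pos()).round(2),env.current_tool_pos()[2].round(1),(GR.T@env.current_force()[:2]).round(2),np.round(env.current_tool_rot(),4))
st()
print(env.movel(gw(-11,128,40),v=40,force_limit=30));st()
print(env.movel(gw(-11,36,40),v=40,force_limit=30));st()
print(env.movel(gw(-11,31.5,40),v=12,force_limit=30));env.sleep(.2);st()
print(env.movel(gw(-11,27.5,40),v=8,force_limit=30));env.sleep(.2);st()
snap('scene','s5');snap('side','d5');print(env.current_t())
E
```

```text
[-10.07 146.03] 41.0 [ 0.19 -0.63] [ 3.1396e+00 -3.0000e-04  1.4185e+00]
False
[-10.71 128.66] 40.4 [-0.63  4.39] [ 3.1411e+00 -1.3000e-03  1.4190e+00]
False
[-10.82  37.54] 40.3 [-1.02  8.1 ] [-3.1416e+00 -1.9000e-03  1.4199e+00]
False
[-10.81  32.86] 40.3 [-0.35  7.23] [ 3.1415e+00 -1.7000e-03  1.4198e+00]
False
[-10.78  29.13] 40.3 [-0.49  8.65] [ 3.1415e+00 -2.0000e-03  1.4199e+00]
34.3917
```

```bash
python3 - <<'E'
from h import *
def st(): 
    y=wg(env.current_tool_pos())[1];print(y.round(2),(GR.T@env.current_force()[:2]).round(2));return y
t=27.5
for k in range(4):
    y=wg(env.current_tool_pos())[1]; 
    if y<26.6: break
    t-=min(1.2,max(.4,y-26.4)); env.movel(gw(-11,t,40),v=8,force_limit=30); env.sleep(.3); st()
print(t,env.current_t())
E
```

```text
28.19 [0.14 8.56]
27.31 [-0.77  8.95]
26.73 [-0.78 10.17]
26.53 [-1.000e-02  1.044e+01]
23.787045955816794 36.7083
```

```bash
python3 - <<'E'
from h import *
env.movel(gw(-11,45,40),v=80); env.movel(gw(-11,45,130),v=200)
o2=[np.pi,0,np.pi+GY]
env.goto(gw(45,8,130),o2); env.sleep(.1); d=snap('wrist','G5'); print(env.current_t())
q=proj(d,gw(-11,8,48)); print(q)
for y in(-15,15): print(proj(d,gw(-11,y,40)))
u,v=int(np.clip(q[0],100,460)),int(np.clip(q[1],75,345)); print(u,v)
cv2.imwrite('pics/v5.png',cv2.resize(d['image'][v-75:v+75,u-100:u+100],None,fx=4,fy=4,interpolation=3))
E
```

```text
39.1333
(np.float64(281.69910712118127), np.float64(126.77317909595511))
(np.float64(246.03507353800788), np.float64(125.21962409707555))
(np.float64(292.627771203522), np.float64(125.19137182528557))
281 126
```

View pics/v5.png

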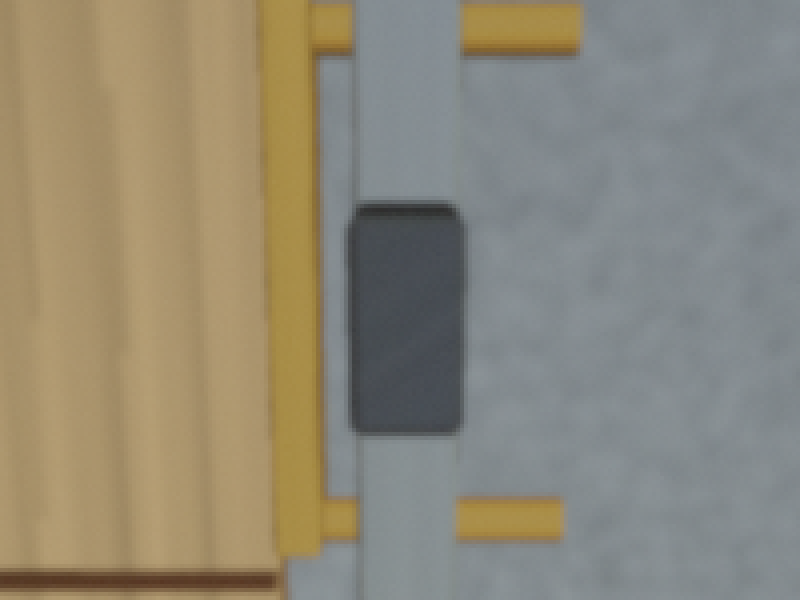

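The crop shows the shoe bearing flat on the pair, with a small gap left behind the plate and the pins further out. Image (about 3.3 mm), force (about 3.1 mm) and kinematics (3.4 mm) all agree on the compression. Pushing about 1.1 mm more.

```bash
python3 - <<'E'
from h import *
o=[np.pi,0,np.pi/2+GY]
env.goto(gw(-11,45,130),o); env.movel(gw(-11,45,40),v=150); env.movel(gw(-11,30,40),v=60)
t=25.5; y=99
for k in range(22):
    env.movel(gw(-11,t,40),v=10,force_limit=30); env.sleep(.15)
    y=wg(env.current_tool_pos())[1]; f=(GR.T@env.current_force()[:2])[1]
    print(round(t,2),y.round(2),f.round(2))
    if y<25.5: break
    t-=min(.8,max(.2,(y-25.4)*.8))
env.sleep(.2); print(wg(env.current_tool_pos()),env.current_tool_rot(),env.current_t())
E
```

```text
25.5 26.52 5.34
24.7 26.55 7.46
23.9 26.42 8.72
23.1 26.11 10.31
22.53 25.82 11.22
22.19 25.64 11.88
21.99 25.61 11.67
21.79 25.46 12.24
[-10.9744074   25.46951535] [-3.14066257 -0.00393324  1.42166709] 45.2917
```

```bash
python3 - <<'E'
from h import *
env.movel(gw(-11,45,40),v=80); env.movel(gw(-11,45,180),v=200); env.sleep(.3)
print(env.current_t(),env.sign_off())
E
```

```text
the job is handed in; nothing more can be done
46.8833 None
```

The job is handed in at 46.9 s: the oak pair is butted, ends level, and hard against the fixed jaw, with the sliding jaw left shut on it and the shoe pressed in about 4.4 mm. That figure comes from the tool's final position and agrees with the push force. I did not view a picture after the last 1.1 mm of push.

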